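Close the four bearing housings with their covers

ROBOT

A 6-joint arm with a two-finger parallel gripper is mounted at the origin on the work surface. World frame = base frame: x ahead of the robot, y to its left, z up, the work surface at z = 0. Lengths are in m, angles in rad, forces in N, time in s.
With the tool pointing down it reaches from about 0.35 to 0.775 m from the base axis. Payload 7.3 kg.
Tool frame: the origin (TCP) lies at the very end of the fingers, on their centre line; the grasp point (between the pads) lies 19 mm behind it; z points along the fingers, y is the line along which they close (so a half turn about z gives the same grasp; the last joint's range is limited). The gripper opens to 92 mm and grips with 3 to 60 N. Pads are 19 mm wide; open, the fingers measure 130 mm over their backs; the gripper's body (75 mm by 190 mm) begins 47 mm behind the grasp point.
Start: joints at [-1.329, 0.342, 1.524, -0, 1.275, -0.146], TCP at [0.199, -0.486, 0.227] pointing down, gripper open.
Joint ranges: [-2.53, 2.53], [-0.77, 2.02], [0.04, 2.7], [-1, 4.14], [0.28, 2.66], [-3.11, 3.11]. Speed limits (rad/s): [2.57, 2.57, 3.14, 3.14, 3.14, 3.14].

INTERFACE

Orientations are given as [roll, pitch, yaw] about the fixed x, y, z axes, in that order (R = Rz(yaw) Ry(pitch) Rx(roll)).
In Python, from cell import * gives the robot as it stands.
- The arm moves only by the tool step_arm, never from a script. Its argument "commands" is a list of rows, each a list of 7 numbers: the opening, from 0 (shut) to 1 (fully open), then the shift along the world's x, y, z in cm, then the turn, a rotation vector about the world's x, y, z in rad. A call has 1 to 5 rows; each row is the pose to reach, as a shift and turn from the pose commanded when the call began; what a row does not reach only later rows make up. A row lasts 1/12 s, in which the tool goes at most 41.7 mm and 7.16 degrees, less where a joint would pass 70% of its speed; a pose out of reach is approached as far as the arm can. A call with a gripper value outside its range is refused whole. The fingers move at their own pace and stop on an object; "grip_force" is the grip in N (left out, the last holds). Time passes only in rows, so rows that repeat a pose let the fingers close. It gives the time, the measured TCP pose, the force, the opening and the grip force at its end, in the units of the state.
- observe(): the state, without advancing time (a new reading comes with each control period).
- read_camera(name): name is "scene" or "top" or "wrist"; returns the picture (420x560x3 uint8, red, green, blue); there is no depth.
- camera_model(name): a dict with "vfov" (degrees; the focal length in pixels is half the picture's height over the tangent of half this angle, whatever the lens; pixels are square), "cx", "cy" (the principal point, pixels), "world_to_cam" (4x4, takes a point from world to camera coordinates). Camera axes: x right, y up, looking along -z (the intrinsics and any distortion apply to the point x, -y, -z); pixel columns grow to the right and rows downward; lengths in m; the calibration is good to about 2 mm. A picture is of the moment at which its call begins: read the wrist's pose just before it. camera_model takes no time and is no camera call; for the wrist camera it gives the pose at the moment of the call.
- hand_in(): hands the job in; it is judged then, once.
The state is a dict: "time": time; "qpos": joint angles; "qvel": joint speeds; "joint_efforts": joint torques, N m; "tool_pos": TCP position; "tool_rot": TCP orientation; "contact_force": force on the tool from outside, world axes, zero at the start; "torque": the same for the moment, N m; "opening": finger opening in m; "grip_force": force on a finger pad.
Only numpy, scipy, OpenCV 4.12 (cv2) and the standard library are available. Lean on these libraries where they do the work, as an engineer would, in place of code of your own. Each camera call takes 0.05 s, during which the arm holds its last target. There are 200 camera calls.

TASK

Close the four bearing housings on the bench with their aluminium covers, ready for screwing down: the large covers belong on the large housings and the small ones on the small; a housing whose shaft stands out gets the open cover, over the shaft, and a housing without a standing shaft gets the closed one. Seat every cover fully, spigot in the bore and flange flat on the housing (the screw holes need not line up), and leave the spare ball bearing and the torque wrench where they lie.

Things in the scene. Friction and masses are not known exactly. Their poses are not given: they have to be found in the camera images.
- big_open_cover: Large bearing cover, plain aluminium, open: a hole of diameter 36 goes right through along its axis, loose, upright on its spigot. From below: spigot tapering from diameter 45 (tip) to 54, 0 to 12 mm high; round flange of diameter 90, 12 to 20 mm; round neck of diameter 54, 20 to 48 mm, to be gripped by its outside. Origin: on the axis at the spigot's underside, z up. About 0.27 kg.
- big_closed_cover: Large bearing cover, plain aluminium, closed: its neck is solid with a flat, unbroken top, loose, upright on its spigot. From below: spigot tapering from diameter 45 (tip) to 54, 0 to 12 mm high; round flange of diameter 90, 12 to 20 mm; round neck of diameter 54, 20 to 48 mm, to be gripped by its outside. Origin: on the axis at the spigot's underside, z up. About 0.34 kg.
- small_open_cover: Small bearing cover, plain aluminium, open: a hole of diameter 27 goes right through along its axis, loose, upright on its spigot. From below: spigot tapering from diameter 31 (tip) to 40, 0 to 12 mm high; round flange of diameter 68, 12 to 20 mm; round neck of diameter 38, 20 to 48 mm, to be gripped by its outside. Origin: on the axis at the spigot's underside, z up. About 0.13 kg.
- small_closed_cover: Small bearing cover, plain aluminium, closed: its neck is solid with a flat, unbroken top, loose, upright on its spigot. From below: spigot tapering from diameter 31 (tip) to 40, 0 to 12 mm high; round flange of diameter 68, 12 to 20 mm; round neck of diameter 38, 20 to 48 mm, to be gripped by its outside. Origin: on the axis at the spigot's underside, z up. About 0.16 kg.
- big_shaft_housing: Large bearing housing, dark cast steel, with a steel shaft standing out of it, fixed. Square foot 100 mm wide, 12 mm high; round body of diameter 90, flat top face at 50 mm height, in it a bore of diameter 64, 16 mm deep. The shaft has diameter 20 and its end is 100 mm above the bench. Origin: on the axis at bench height, z up. A seated cover has its flange on the top face, its origin 38 mm above this origin.
- big_plain_housing: Large bearing housing, dark cast steel, without a standing shaft, fixed. Square foot 100 mm wide, 12 mm high; round body of diameter 90, flat top face at 50 mm height, in it a bore of diameter 64, 16 mm deep. The shaft ends inside, below the spigot of a seated cover. Origin: on the axis at bench height, z up. A seated cover has its flange on the top face, its origin 38 mm above this origin.
- small_shaft_housing: Small bearing housing, dark cast steel, with a steel shaft standing out of it, fixed. Square foot 80 mm wide, 12 mm high; round body of diameter 68, flat top face at 50 mm height, in it a bore of diameter 49, 16 mm deep. The shaft has diameter 12 and its end is 100 mm above the bench. Origin: on the axis at bench height, z up. A seated cover has its flange on the top face, its origin 38 mm above this origin.
- small_plain_housing: Small bearing housing, dark cast steel, without a standing shaft, fixed. Square foot 80 mm wide, 12 mm high; round body of diameter 68, flat top face at 50 mm height, in it a bore of diameter 49, 16 mm deep. The shaft ends inside, below the spigot of a seated cover. Origin: on the axis at bench height, z up. A seated cover has its flange on the top face, its origin 38 mm above this origin.
- torque_wrench: Torque wrench, 0.40 m long, 38 mm high at most, black handle and steel tube and head, lying at the left of the work. To be left alone. Origin: at bench height under the middle of its length; x points along it to the head.
- ball_bearing: Loose spare ball bearing, steel ring of diameter 62, bore 25, 17 mm high, lying flat at the right of the work. To be left alone. Origin: centre of its underside.
Things that resemble listed ones, but are neither listed nor needed, are in the scene too. What is shaped like the big_plain_housing but purple is not meant. Leave any turquoise look-alike of the big_closed_cover alone.

How it is judged:
At the end, for the whole second after the job is handed in: Each of the four covers is seated in its own housing: its axis within 8 mm of the housing's axis, its origin 34 to 41 mm above the housing's origin (flange on the top face), upright within 0.08 rad, and at rest, released (horizontal distance between big_open_cover and big_shaft_housing below 0.008 m and z of big_open_cover in the frame of big_shaft_housing between 0.034 and 0.041 m and angle between each of big_open_cover, big_closed_cover, small_open_cover, small_closed_cover's own z axis and vertical below 0.08 rad and linear speed of each of big_open_cover, big_closed_cover, small_open_cover, small_closed_cover below 0.02 m/s and horizontal distance between big_closed_cover and big_plain_housing below 0.008 m and z of big_closed_cover in the frame of big_plain_housing between 0.034 and 0.041 m and horizontal distance between small_open_cover and small_shaft_housing below 0.008 m and z of small_open_cover in the frame of small_shaft_housing between 0.034 and 0.041 m and horizontal distance between small_closed_cover and small_plain_housing below 0.008 m and z of small_closed_cover in the frame of small_plain_housing between 0.034 and 0.041 m); the robot touches nothing.
It fails at once if the torque wrench is disturbed (moved more than 20 mm) (distance of torque_wrench from where it was at the start of the episode above 0.02 m).
It fails at once if the spare ball bearing is disturbed (moved more than 20 mm) (distance of ball_bearing from where it was at the start of the episode above 0.02 m).
It also fails if it takes over 93 s, if anything falls off the work surface, if the arm or the gripper's body presses on something with over 40 N, if the wrist force passes 120 N, or if a joint passes its speed limit or range.

## Working session

There is one attempt and no reset: what is moved stays moved. The work goes in short steps, Python scripts to look and compute and a tool call to move; the robot and the scene stay as the last step left them, time stands still between calls to the robot, and variables do not carry over. Pictures are saved under pics/ and viewed, at most 14 in all, crops included, and the job is handed in when it is done.

Besides the shell and the picture viewer there is one more tool, called as name(argument=value, ...), one argument or row to a line, values as JSON. step_arm: Moves the arm, as the interface text tells. Its arguments: {"type":"object","properties":{"commands":{"type":"array"},"grip_force":{"type":"number"}},"required":["commands"]}

```bash
mkdir -p pics; ls
python3 - <<'E'
from cell import *
import cv2
for n in ("scene","top"):
    im=read_camera(n); cv2.imwrite(f"pics/{n}0.png",im[:,:,::-1]); m=camera_model(n); print(n,m)
print(observe())
E
```

```text
pics
scene {'vfov': 49.296908021231715, 'cx': 280.45316043431427, 'cy': 205.78830779744206, 'world_to_cam': array([[ 0.7520101 ,  0.65907017,  0.01035951, -0.37833084],
       [-0.57039607,  0.6427941 ,  0.51133557,  0.29616183],
       [ 0.33034699, -0.39043854,  0.85931869, -1.30900234],
       [ 0.        ,  0.        ,  0.        ,  1.        ]])}
top {'vfov': 47.54156823201983, 'cx': 275.6742344850977, 'cy': 210.47962161122862, 'world_to_cam': array([[-0.01433226, -0.99988268, -0.00540511, -0.01235436],
       [ 0.99890866, -0.0145582 ,  0.04437958, -0.52682139],
       [-0.04445306, -0.00476315,  0.99900012, -1.27891271],
       [ 0.        ,  0.        ,  0.        ,  1.        ]])}
{'time': 0.1, 'qpos': array([-1.32897326e+00,  3.42620200e-01,  1.52489956e+00, -2.07133966e-05,
        1.27541524e+00, -1.46007946e-01]), 'qvel': array([ 0.00108924, -0.00075708, -0.00371249, -0.00042825, -0.00172666,
        0.00067388]), 'joint_efforts': array([ 8.47632346e-04, -4.32005775e+01, -2.44694334e+01,  7.18354108e-02,
        5.26257267e-02, -5.48382468e-05]), 'tool_pos': array([ 0.19846919, -0.48565231,  0.22613917]), 'tool_rot': array([-3.14026171e+00, -1.75700467e-04,  3.87836941e-01]), 'contact_force': array([-0.11068791, -0.05658296,  0.31537453]), 'torque': array([-0.00173295, -0.02721475, -0.03601277]), 'grip_force': 0.0, 'opening': 0.09187503093804954}
```

View pics/scene0.png

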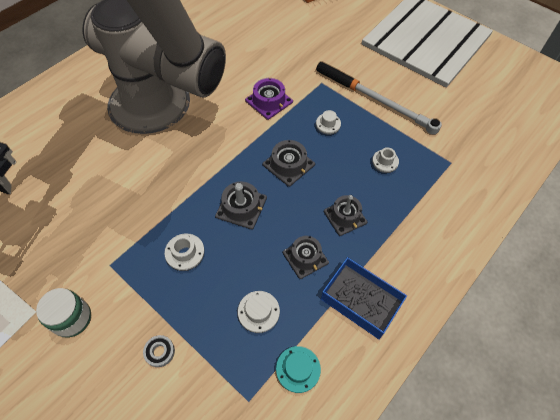

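View pics/top0.png

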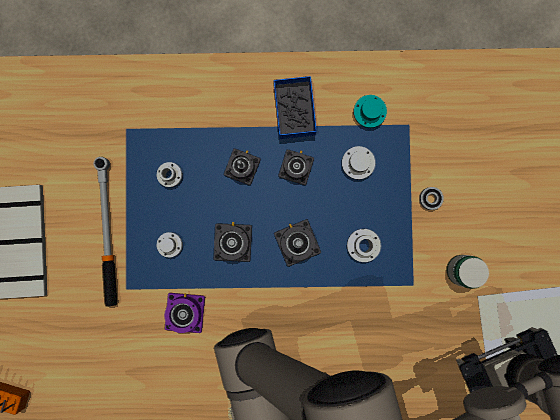

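The scene view shows the shafts standing in the small housing at scene (347,210), which is top (241,166), and the big housing at scene (240,200), which is top (298,242). The plain housings are at top (296,166) and (233,242).

The covers in the top view are small open (169,174), small closed (170,245), big closed (359,163) and big open (364,245).

```bash
cat > h.py <<'E'
from cell import *
import cv2, numpy as np
def ray(m,u,v,z):
    f=210/np.tan(np.radians(m["vfov"]/2)); T=np.linalg.inv(m["world_to_cam"])
    d=T[:3,:3]@np.array([(u-m["cx"])/f,-(v-m["cy"])/f,-1]); o=T[:3,3]
    return (o+d*(z-o[2])/d[2]).round(4)
def px(m,p):
    f=210/np.tan(np.radians(m["vfov"]/2)); c=m["world_to_cam"]@np.append(p,1)
    return np.array([m["cx"]-f*c[0]/c[2], m["cy"]+f*c[1]/c[2]])
def blob(mask,u,v,r):
    k=np.zeros_like(mask); cv2.circle(k,(int(u),int(v)),r,255,-1)
    cs,_=cv2.findContours(mask&k,cv2.RETR_EXTERNAL,cv2.CHAIN_APPROX_NONE)
    return max(cs,key=cv2.contourArea)
E
python3 - <<'E'
from h import *
im=cv2.imread("pics/top0.png"); m=camera_model("top"); hsv=cv2.cvtColor(im,cv2.COLOR_BGR2HSV)
bright=((hsv[...,2]>120)&(hsv[...,1]<70)).astype(np.uint8)*255
blue=cv2.inRange(hsv,(100,120,40),(125,255,255)); dark=cv2.morphologyEx(255-blue,cv2.MORPH_OPEN,np.ones((7,7),np.uint8))
for n,u,v,r in (("SO",169,174,18),("SC",170,245,18),("BC",359,163,24),("BO",364,245,24)):
    c=blob(bright,u,v,r); (a,b),rr=cv2.minEnclosingCircle(c); e=cv2.fitEllipse(c)
    print(n,(a,b),rr,e[0],e[1],ray(m,*e[0],.02))
for n,u,v,r in (("SS",241,166,26),("SP",296,166,26),("BS",298,242,32),("BP",233,242,32)):
    c=blob(dark,u,v,r); e=cv2.minAreaRect(c); print(n,e,ray(m,*e[0],.012))
vis=cv2.resize(im[120:290,120:420],None,fx=2.6,fy=2.6,interpolation=cv2.INTER_CUBIC); cv2.imwrite("pics/c.png",vis)
E
```

```text
SO (168.4642791748047, 174.0267791748047) 12.464415550231934 (168.47938537597656, 174.04086303710938) (23.708637237548828, 24.215227127075195) [0.629  0.2682 0.02  ]
SC (168.59030151367188, 244.25250244140625) 12.612568855285645 (168.62612915039062, 244.3250274658203) (24.09678077697754, 24.42901039123535) [0.4395 0.2686 0.02  ]
BC (358.22222900390625, 162.11111450195312) 16.517946243286133 (358.1324157714844, 162.11180114746094) (32.08951950073242, 32.279762268066406) [ 0.6536 -0.2444  0.02  ]
BO (363.58984375, 245.0078125) 16.723617553710938 (363.6274719238281, 245.01914978027344) (32.29148864746094, 32.66034698486328) [ 0.4302 -0.2542  0.02  ]
SS ((241.88356018066406, 166.1438446044922), (29.84549331665039, 30.079574584960938), 20.556047439575195) [0.6485 0.0701 0.012 ]
SP ((295.79217529296875, 166.90806579589844), (29.56106185913086, 29.661436080932617), 17.52556800842285) [ 0.6442 -0.0763  0.012 ]
BS ((296.9615173339844, 242.30767822265625), (38.076927185058594, 37.230777740478516), 67.38013458251953) [ 0.4398 -0.0762  0.012 ]
BP ((232.5, 242.5), (37.0, 37.0), 90.0) [0.4418 0.0978 0.012 ]
```

View pics/c.png

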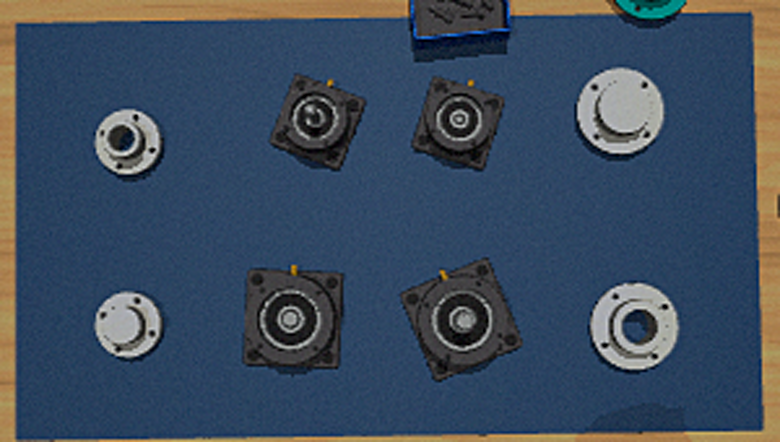

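step_arm(
  commands=[
    [1, 3, 3, 0, 0, 0, 0],
    [1, 6, 6, 0, 0, 0, 0],
    [1, 9, 9, 0, 0, 0, 0],
    [1, 12, 12, 0, 0, 0, 0],
    [1, 14.8, 14.8, 0, 0, 0, 0],
  ],
)

```text
time: 0.52
tool_pos: [0.3467, -0.337, 0.2265]
tool_rot: [-3.141, 0.0, 0.387]
contact_force: [1.7, -0.2, -0.1]
opening: 0.0918
grip_force: 0.0
```

step_arm(
  commands=[
    [1, 2.8, 2.8, 0, 0, 0, 0],
    [1, 5.6, 5.6, 0, 0, 0, 0],
    [1, 8.4, 8.4, -2, 0, 0, 0],
    [1, 8.4, 8.4, -4, 0, 0, 0],
    [1, 8.4, 8.4, -4, 0, 0, 0],
  ],
)

```text
time: 0.93
tool_pos: [0.4293, -0.2515, 0.1832]
tool_rot: [-3.135, 0.003, 0.392]
contact_force: [-1.2, 0.4, 0.1]
opening: 0.0921
grip_force: 0.0
```

Run:
```python
from h import *
s=observe(); print(s["time"],s["tool_pos"],s["tool_rot"]); m=camera_model("wrist"); im=read_camera("wrist")[:,:,::-1]; cv2.imwrite("pics/w1.png",im); print(m); np.save("w1.npy",m,allow_pickle=True)
for p in ((.4302,-.2542,.02),(.4302,-.2542,.048),(.4398,-.0762,.05)): print(px(m,p))
```

```text
0.9333 [ 0.42928917 -0.25145543  0.18315599] [-3.13529639  0.00338024  0.39197433]
{'vfov': 64.59705513067037, 'cx': 275.29938343673655, 'cy': 209.75920672194746, 'world_to_cam': array([[ 0.38245993, -0.92395864, -0.00498362, -0.39677436],
       [ 0.88478986,  0.36778994, -0.28614237, -0.26280461],
       [ 0.26621664,  0.10502853,  0.95817415, -0.43672641],
       [ 0.        ,  0.        ,  0.        ,  1.        ]])}
[277.84886998 191.00274545]
[277.92164292 198.1284423 ]
[ 87.17592792 110.01234309]
```

View pics/w1.png

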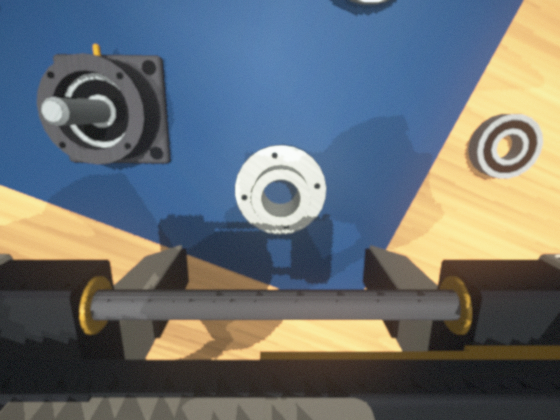

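The wrist view shows the big open cover's flange at (281,190) and its neck at (277,197), within 3 px of the prediction. The shaft housing's top face is near (89,113). I can grasp now.

step_arm(
  commands=[
    [1, 0, 0, -4, 0, 0, 0],
    [1, 0, 0, -8, 0, 0, 0],
    [1, 0, 0, -12, 0, 0, 0],
    [1, 0, 0, -14.5, 0, 0, 0],
    [1, 0, 0, -16.2, 0, 0, 0],
  ],
  grip_force=25,
)

```text
time: 1.4
tool_pos: [0.4283, -0.2555, 0.023]
tool_rot: [-3.139, 0.002, 0.386]
contact_force: [0.3, -1.1, -0.2]
opening: 0.0921
grip_force: 0.0
```

step_arm(
  commands=[
    [1, 0, 0, 0, 0, 0, 0],
    [0.3, 0, 0, 0, 0, 0, 0],
    [0.3, 0, 0, 0, 0, 0, 0],
    [0.3, 0, 0, 0, 0, 0, 0],
    [0.3, 0, 0, 0, 0, 0, 0],
  ],
  grip_force=25,
)

```text
time: 1.82
tool_pos: [0.4306, -0.2556, 0.0263]
tool_rot: [3.139, -0.001, 0.388]
contact_force: [-0.8, -0.4, 0.1]
opening: 0.0702
grip_force: 0.0
```

step_arm(
  commands=[
    [0.3, 0, 0, 0, 0, 0, 0],
    [0.3, 0, 0, 0, 0, 0, 0],
    [0.3, 0, 0, 0, 0, 0, 0],
  ],
)

```text
time: 2.07
tool_pos: [0.4301, -0.2548, 0.0253]
tool_rot: [3.141, -0.0, 0.388]
contact_force: [-0.9, 0.9, 4.5]
opening: 0.0524
grip_force: 25.0
```

step_arm(
  commands=[
    [0.3, 0, 0, 3, 0, 0, 0],
    [0.3, 0, 0, 6.5, 0, 0, 0],
    [0.3, 0, 0, 10, 0, 0, 0],
    [0.3, 0, 0, 13, 0, 0, 0],
    [0.3, 0, 0, 13.5, 0, 0, 0],
  ],
)

```text
time: 2.48
tool_pos: [0.4318, -0.2561, 0.1647]
tool_rot: [3.134, -0.004, 0.388]
contact_force: [1.7, -0.7, -1.7]
opening: 0.0524
grip_force: 25.0
```

step_arm(
  commands=[
    [0.3, 0.2, 4, 0, 0, 0, 0],
    [0.3, 0.4, 8, 0, 0, 0, 0],
    [0.3, 0.7, 12, 0, 0, 0, 0],
    [0.3, 0.9, 16, 0, 0, 0, 0],
    [0.3, 1.0, 17.8, 0, 0, 0, 0],
  ],
)

```text
time: 2.9
tool_pos: [0.4384, -0.0726, 0.1587]
tool_rot: [-3.139, 0.002, 0.39]
contact_force: [-0.4, -0.4, -2.4]
opening: 0.0526
grip_force: 25.0
```

step_arm(
  commands=[
    [0.3, 0, 0, 0, 0, 0, 0],
    [0.3, 0, 0, 0, 0, 0, 0],
    [0.3, 0, 0, 0, 0, 0, 0],
  ],
)

```text
time: 3.15
tool_pos: [0.4397, -0.0772, 0.1592]
tool_rot: [-3.142, 0.001, 0.388]
contact_force: [0.9, -0.9, -2.4]
opening: 0.0523
grip_force: 25.0
```

Run:
```python
from h import *
s=observe(); print(s["time"],s["tool_pos"],s["tool_rot"],s["opening"]); m=camera_model("wrist"); im=read_camera("wrist")[:,:,::-1]; cv2.imwrite("pics/w2.png",im)
for p in ((.4398,-.0762,.05),(.4398,-.0762,.1),(.6485,.0701,.1),(.6442,-.0763,.05)): print(px(m,p))
```

```text
3.15 [ 0.43973042 -0.0771665   0.15922824] [-3.14154416e+00  7.88446484e-04  3.88063885e-01] 0.0523287671438251
[272.70566948 205.55348447]
[272.25752696 225.15795209]
[ 153.59626838 -264.56548038]
[386.86276024 -63.92778775]
```

View pics/w2.png

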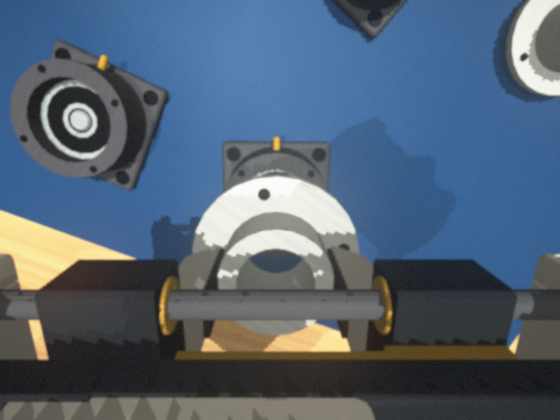

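The wrist view shows the cover (centred at column 275) directly above the housing (foot columns 220–330). I'll lower it.

step_arm(
  commands=[
    [0.3, 0, 0, -2.5, 0, 0, 0],
    [0.3, 0, 0, -5, 0, 0, 0],
    [0.3, 0, 0, -7, 0, 0, 0],
    [0.3, 0, 0, -8, 0, 0, 0],
    [0.3, 0, 0, -8.8, 0, 0, 0],
  ],
)

```text
time: 3.62
tool_pos: [0.4392, -0.0778, 0.0702]
tool_rot: [-3.14, 0.002, 0.386]
contact_force: [0.4, 0.8, -1.7]
opening: 0.0527
grip_force: 25.0
```

step_arm(
  commands=[
    [0.3, 0, 0, -0.3, 0, 0, 0],
    [0.3, 0, 0, -0.6, 0, 0, 0],
    [0.3, 0, 0, -0.7, 0, 0, 0],
    [0.3, 0, 0, -0.7, 0, 0, 0],
  ],
)

```text
time: 3.95
tool_pos: [0.4402, -0.077, 0.0651]
tool_rot: [3.141, -0.001, 0.387]
contact_force: [-0.1, -0.4, -2.1]
opening: 0.0525
grip_force: 25.0
```

Not yet in contact, so I'll lower a bit more.

step_arm(
  commands=[
    [0.3, 0, 0, -0.2, 0, 0, 0],
    [0.3, 0, 0, -0.3, 0, 0, 0],
    [0.3, 0, 0, -0.3, 0, 0, 0],
  ],
)

```text
time: 4.2
tool_pos: [0.4406, -0.077, 0.0633]
tool_rot: [3.14, -0.002, 0.388]
contact_force: [-3.2, -0.5, 11.1]
opening: 0.0523
grip_force: 25.0
```

step_arm(
  commands=[
    [1, 0, 0, 0, 0, 0, 0],
    [1, 0, 0, 0, 0, 0, 0],
    [1, 0, 0, 0, 0, 0, 0],
    [1, 0, 0, 0.5, 0, 0, 0],
    [1, 0, 0, 2, 0, 0, 0],
  ],
)

```text
time: 4.62
tool_pos: [0.4387, -0.0763, 0.0808]
tool_rot: [-3.139, 0.003, 0.388]
contact_force: [0.6, 0.0, -0.4]
opening: 0.0811
grip_force: 0.0
```

step_arm(
  commands=[
    [1, 0, 0, 3, 0, 0, 0],
    [1, 0, 0, 6.5, 0, 0, 0],
    [1, 0, 0, 10.3, 0, 0, 0],
    [1, 2.5, -2, 10.3, 0, 0, 0],
    [1, 5.3, -4.2, 10.3, 0, 0, 0],
  ],
)

```text
time: 5.03
tool_pos: [0.4941, -0.1187, 0.1886]
tool_rot: [3.137, -0.005, 0.39]
contact_force: [-0.3, 0.9, -0.9]
opening: 0.0922
grip_force: 0.0
```

step_arm(
  commands=[
    [1, 3, -2.4, 0, 0, 0, 0],
    [1, 6, -4.8, 0, 0, 0, 0],
    [1, 9, -7, 0, 0, 0, 0],
    [1, 12, -9.4, 0, 0, 0, 0],
    [1, 15, -11.8, 0, 0, 0, 0],
  ],
)

```text
time: 5.45
tool_pos: [0.644, -0.2377, 0.1849]
tool_rot: [-3.142, 0.0, 0.388]
contact_force: [0.8, 0.0, 1.4]
opening: 0.0919
grip_force: 0.0
```

step_arm(
  commands=[
    [1, 1, -0.8, 0, 0, 0, 0],
    [1, 1, -0.8, 0, 0, 0, 0],
    [1, 1, -0.8, 0, 0, 0, 0],
  ],
)

```text
time: 5.7
tool_pos: [0.6525, -0.2446, 0.1838]
tool_rot: [-3.14, 0.001, 0.387]
contact_force: [0.5, -0.1, -0.0]
opening: 0.0921
grip_force: 0.0
```

Run:
```python
from h import *
s=observe(); print(s["time"],s["tool_pos"],s["tool_rot"],s["opening"]); m=camera_model("wrist"); im=read_camera("wrist")[:,:,::-1]; cv2.imwrite("pics/w3.png",im)
for p in ((.6536,-.2444,.02),(.6536,-.2444,.048)): print(px(m,p))
# neighbouring check: seated cover in scene view
```

```text
5.7 [ 0.65249187 -0.24464847  0.18377791] [-3.14015465e+00  1.16884050e-03  3.87414211e-01] 0.09210962707284194
[274.3102952  189.92865281]
[274.22088887 196.8823889 ]
```

View pics/w3.png

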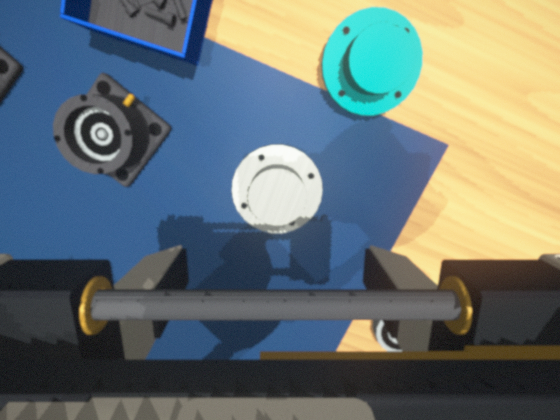

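The wrist view shows the big closed cover's flange at (277,189), within 3 px of the prediction, and the ball bearing clear at (390,335). I'll grasp, then carry to big_plain_housing.

step_arm(
  commands=[
    [1, 0, 0, -4, 0, 0, 0],
    [1, 0, 0, -8, 0, 0, 0],
    [1, 0, 0, -12, 0, 0, 0],
    [1, 0, 0, -14.5, 0, 0, 0],
    [1, 0, 0, -16, 0, 0, 0],
  ],
)

```text
time: 6.17
tool_pos: [0.65, -0.2424, 0.0215]
tool_rot: [-3.137, 0.004, 0.389]
contact_force: [-0.1, -0.0, -0.0]
opening: 0.0916
grip_force: 0.0
```

step_arm(
  commands=[
    [1, 0, 0, 0, 0, 0, 0],
    [0.3, 0, 0, 0, 0, 0, 0],
    [0.3, 0, 0, 0, 0, 0, 0],
    [0.3, 0, 0, 0, 0, 0, 0],
    [0.3, 0, 0, 0, 0, 0, 0],
  ],
)

```text
time: 6.58
tool_pos: [0.6536, -0.2449, 0.0268]
tool_rot: [3.139, -0.002, 0.388]
contact_force: [0.1, 0.7, -0.0]
opening: 0.0699
grip_force: 0.0
```

step_arm(
  commands=[
    [0.3, 0, 0, 0, 0, 0, 0],
    [0.3, 0, 0, 0, 0, 0, 0],
    [0.3, 0, 0, 0, 0, 0, 0],
  ],
)

```text
time: 6.83
tool_pos: [0.6531, -0.2449, 0.0253]
tool_rot: [3.141, -0.001, 0.388]
contact_force: [-0.6, 0.2, 2.0]
opening: 0.0528
grip_force: 25.0
```

step_arm(
  commands=[
    [0.3, 0, 0, 3, 0, 0, 0],
    [0.3, 0, 0, 6.5, 0, 0, 0],
    [0.3, 0, 0, 10, 0, 0, 0],
    [0.3, 0, 0, 13.5, 0, 0, 0],
    [0.3, -1, 1.6, 13.5, 0, 0, 0],
  ],
)

```text
time: 7.25
tool_pos: [0.6468, -0.2327, 0.1679]
tool_rot: [3.129, -0.01, 0.386]
contact_force: [0.8, -0.6, -0.9]
opening: 0.053
grip_force: 25.0
```

step_arm(
  commands=[
    [0.3, -2, 3.2, 0, 0, 0, 0],
    [0.3, -4, 6.4, 0, 0, 0, 0],
    [0.3, -6, 9.7, 0, 0, 0, 0],
    [0.3, -8, 13, 0, 0, 0, 0],
    [0.3, -10, 16.2, 0, 0, 0, 0],
  ],
)

```text
time: 7.67
tool_pos: [0.5411, -0.0652, 0.1592]
tool_rot: [-3.141, 0.001, 0.387]
contact_force: [0.4, -0.0, -2.0]
opening: 0.0531
grip_force: 25.0
```

step_arm(
  commands=[
    [0.3, -2, 3.2, 0, 0, 0, 0],
    [0.3, -4, 6.4, 0, 0, 0, 0],
    [0.3, -6, 9.7, 0, 0, 0, 0],
    [0.3, -8, 13, 0, 0, 0, 0],
    [0.3, -10.2, 16.4, 0, 0, 0, 0],
  ],
)

```text
time: 8.08
tool_pos: [0.4395, 0.0984, 0.1595]
tool_rot: [-3.142, 0.0, 0.387]
contact_force: [0.8, 0.9, -3.4]
opening: 0.0532
grip_force: 25.0
```

step_arm(
  commands=[
    [0.3, 0, 0, 0, 0, 0, 0],
    [0.3, 0, 0, 0, 0, 0, 0],
    [0.3, 0, 0, 0, 0, 0, 0],
  ],
)

```text
time: 8.33
tool_pos: [0.4411, 0.0973, 0.1598]
tool_rot: [3.141, -0.0, 0.389]
contact_force: [0.1, -0.6, -2.7]
opening: 0.0527
grip_force: 25.0
```

Run:
```python
from h import *
s=observe(); print(s["time"],s["tool_pos"],s["tool_rot"],s["opening"]); m=camera_model("wrist"); im=read_camera("wrist")[:,:,::-1]; cv2.imwrite("pics/w4.png",im)
for p in ((.4418,.0978,.05),(.4418,.0978,.012)): print(px(m,p))
```

```text
8.3333 [0.44106477 0.09729786 0.15980663] [ 3.14103179e+00 -3.21181353e-04  3.88743675e-01] 0.05272240707757436
[273.43197237 205.02614271]
[273.57072609 194.24811041]
```

View pics/w4.png

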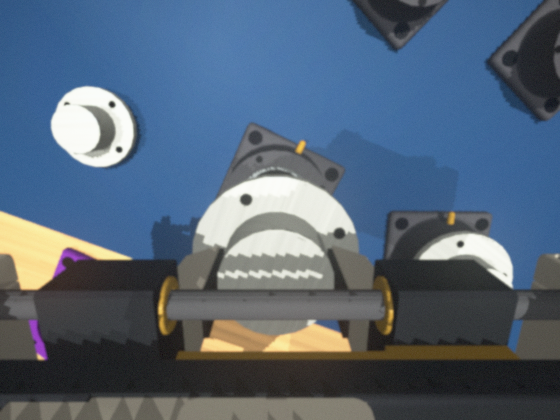

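The wrist view shows the cover centred at column 275 over the housing (bore arc around 275), and the first cover seated at lower right. I'll lower this one.

step_arm(
  commands=[
    [0.3, 0, 0, -2.5, 0, 0, 0],
    [0.3, 0, 0, -5, 0, 0, 0],
    [0.3, 0, 0, -7, 0, 0, 0],
    [0.3, 0, 0, -8, 0, 0, 0],
    [0.3, 0, 0, -8.8, 0, 0, 0],
  ],
)

```text
time: 8.8
tool_pos: [0.441, 0.096, 0.0702]
tool_rot: [-3.141, 0.002, 0.386]
contact_force: [0.8, -0.7, -3.1]
opening: 0.0531
grip_force: 25.0
```

step_arm(
  commands=[
    [0.3, 0, 0, -0.3, 0, 0, 0],
    [0.3, 0, 0, -0.6, 0, 0, 0],
    [0.3, 0, 0, -0.8, 0, 0, 0],
    [0.3, 0, 0, -0.9, 0, 0, 0],
    [0.3, 0, 0, -0.9, 0, 0, 0],
  ],
)

```text
time: 9.22
tool_pos: [0.4414, 0.0972, 0.0633]
tool_rot: [3.141, -0.001, 0.388]
contact_force: [0.6, 0.3, -2.9]
opening: 0.0529
grip_force: 25.0
```

step_arm(
  commands=[
    [0.3, 0, 0, -0.1, 0, 0, 0],
    [0.3, 0, 0, -0.2, 0, 0, 0],
    [0.3, 0, 0, -0.2, 0, 0, 0],
  ],
)

```text
time: 9.47
tool_pos: [0.4415, 0.0972, 0.0632]
tool_rot: [3.14, -0.002, 0.388]
contact_force: [-6.7, -1.7, 22.0]
opening: 0.053
grip_force: 25.0
```

step_arm(
  commands=[
    [1, 0, 0, 0, 0, 0, 0],
    [1, 0, 0, 0, 0, 0, 0],
    [1, 0, 0, 0, 0, 0, 0],
    [1, 0, 0, 0.5, 0, 0, 0],
    [1, 0, 0, 2, 0, 0, 0],
  ],
)

```text
time: 9.88
tool_pos: [0.4397, 0.0973, 0.0798]
tool_rot: [-3.14, 0.004, 0.388]
contact_force: [-1.0, -0.7, -0.1]
opening: 0.0821
grip_force: 0.0
```

step_arm(
  commands=[
    [1, 0, 0, 3, 0, 0, 0],
    [1, 0, 0, 6.5, 0, 0, 0],
    [1, 0, 0, 10.4, 0, 0, 0],
    [1, -0.1, 3.5, 10.4, 0, 0, 0],
    [1, -0.1, 7, 10.4, 0, 0, 0],
  ],
)

```text
time: 10.3
tool_pos: [0.4416, 0.1673, 0.1877]
tool_rot: [3.14, -0.006, 0.384]
contact_force: [-0.4, -0.3, 0.6]
opening: 0.0921
grip_force: 0.0
```

step_arm(
  commands=[
    [1, 0, 3.5, 0, 0, 0, 0],
    [1, -0.1, 7, 0, 0, 0, 0],
    [1, -0.1, 10, 0, 0, 0, 0],
    [1, -0.1, 10, 0, 0, 0, 0],
    [1, -0.1, 10, 0, 0, 0, 0],
  ],
)

```text
time: 10.72
tool_pos: [0.4384, 0.2685, 0.1846]
tool_rot: [3.141, 0.0, 0.391]
contact_force: [0.5, -0.6, 0.0]
opening: 0.0916
grip_force: 0.0
```

Run:
```python
from h import *
s=observe(); print(s["time"],s["tool_pos"],s["tool_rot"],s["opening"]); m=camera_model("wrist"); im=read_camera("wrist")[:,:,::-1]; cv2.imwrite("pics/w5.png",im)
for p in ((.4395,.2686,.02),(.4395,.2686,.048),(.4418,.0978,.07),(.629,.2682,.02)): print(px(m,p))
```

```text
10.7167 [0.43841577 0.26853967 0.18462818] [3.14134483e+00 3.96943476e-04 3.90898634e-01] 0.09159181103433847
[274.22910833 189.94976598]
[274.18250177 196.86439404]
[449.3646702  270.22906607]
[359.79305604 -11.648616  ]
```

View pics/w5.png

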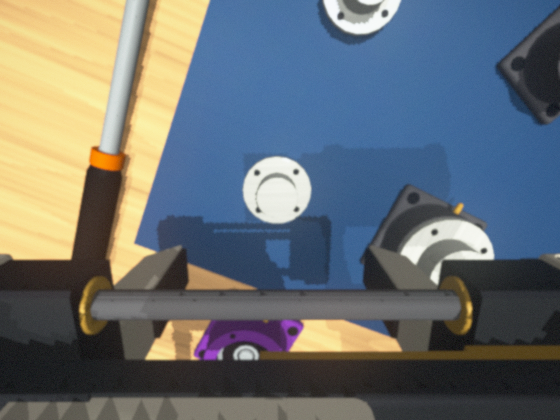

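The wrist view shows the small closed cover at (277,190), as predicted. The wrench and the purple housing are clear. I'll grasp.

step_arm(
  commands=[
    [1, 0, 0, -4, 0, 0, 0],
    [1, 0, 0, -8, 0, 0, 0],
    [1, 0, 0, -12, 0, 0, 0],
    [1, 0, 0, -14.5, 0, 0, 0],
    [0.8, 0, 0, -16, 0, 0, 0],
  ],
)

```text
time: 11.18
tool_pos: [0.4372, 0.265, 0.0218]
tool_rot: [3.141, 0.005, 0.386]
contact_force: [-0.6, 0.6, -0.1]
opening: 0.0884
grip_force: 0.0
```

step_arm(
  commands=[
    [0.7, 0, 0, 0, 0, 0, 0],
    [0.2, 0, 0, 0, 0, 0, 0],
    [0.2, 0, 0, 0, 0, 0, 0],
    [0.2, 0, 0, 0, 0, 0, 0],
    [0.2, 0, 0, 0, 0, 0, 0],
  ],
)

```text
time: 11.6
tool_pos: [0.4398, 0.2674, 0.0262]
tool_rot: [3.142, -0.003, 0.387]
contact_force: [0.7, -0.2, -0.8]
opening: 0.0562
grip_force: 0.0
```

step_arm(
  commands=[
    [0.2, 0, 0, 0, 0, 0, 0],
    [0.2, 0, 0, 0, 0, 0, 0],
    [0.2, 0, 0, 0, 0, 0, 0],
    [0.2, 0, 0, 0, 0, 0, 0],
  ],
)

```text
time: 11.93
tool_pos: [0.439, 0.2675, 0.0252]
tool_rot: [3.142, -0.001, 0.388]
contact_force: [-1.0, -0.1, 4.9]
opening: 0.0371
grip_force: 25.0
```

step_arm(
  commands=[
    [0.2, 0, 0, 3, 0, 0, 0],
    [0.2, 0, 0, 6.5, 0, 0, 0],
    [0.2, 0, 0, 10, 0, 0, 0],
    [0.2, 0, 0, 13.5, 0, 0, 0],
    [0.2, 1, -1.6, 13.5, 0, 0, 0],
  ],
)

```text
time: 12.35
tool_pos: [0.4508, 0.2543, 0.1663]
tool_rot: [-3.141, -0.011, 0.39]
contact_force: [0.9, 1.6, -1.1]
opening: 0.0372
grip_force: 25.0
```

step_arm(
  commands=[
    [0.2, 1.9, -3.2, 0, 0, 0, 0],
    [0.2, 3.8, -6.4, 0, 0, 0, 0],
    [0.2, 5.7, -9.7, 0, 0, 0, 0],
    [0.2, 7.6, -13, 0, 0, 0, 0],
    [0.2, 9.6, -16.2, 0, 0, 0, 0],
  ],
)

```text
time: 12.77
tool_pos: [0.545, 0.0876, 0.1594]
tool_rot: [-3.141, 0.001, 0.388]
contact_force: [0.8, 1.7, -1.6]
opening: 0.0368
grip_force: 25.0
```

step_arm(
  commands=[
    [0.2, 1.9, -3.2, 0, 0, 0, 0],
    [0.2, 3.8, -6.4, 0, 0, 0, 0],
    [0.2, 5.7, -9.7, 0, 0, 0, 0],
    [0.2, 7.6, -13, 0, 0, 0, 0],
    [0.2, 9.8, -16.6, 0, 0, 0, 0],
  ],
)

```text
time: 13.18
tool_pos: [0.6425, -0.0775, 0.1591]
tool_rot: [-3.14, 0.001, 0.388]
contact_force: [1.0, -0.2, -1.9]
opening: 0.0367
grip_force: 25.0
```

step_arm(
  commands=[
    [0.2, 0, 0, 0, 0, 0, 0],
    [0.2, 0, 0, 0, 0, 0, 0],
    [0.2, 0, 0, 0, 0, 0, 0],
  ],
)

```text
time: 13.43
tool_pos: [0.6419, -0.076, 0.1587]
tool_rot: [-3.14, 0.002, 0.387]
contact_force: [-0.6, 0.8, -2.4]
opening: 0.0369
grip_force: 25.0
```

Run:
```python
from h import *
s=observe(); print(s["time"],s["tool_pos"],s["tool_rot"],s["opening"]); m=camera_model("wrist"); im=read_camera("wrist")[:,:,::-1]; cv2.imwrite("pics/w6.png",im)
for p in ((.6442,-.0763,.05),(.6442,-.0763,.012),(.6485,.0701,.05),(.6485,.0701,.1)): print(px(m,p))
```

```text
13.4333 [ 0.64185858 -0.07602863  0.15870023] [-3.13996954e+00  1.72759664e-03  3.87219383e-01] 0.03685603192871322
[275.27203908 203.73454033]
[275.28499495 192.97598698]
[104.27823889 130.69707057]
[ 65.63139431 135.10768143]
```

View pics/w6.png

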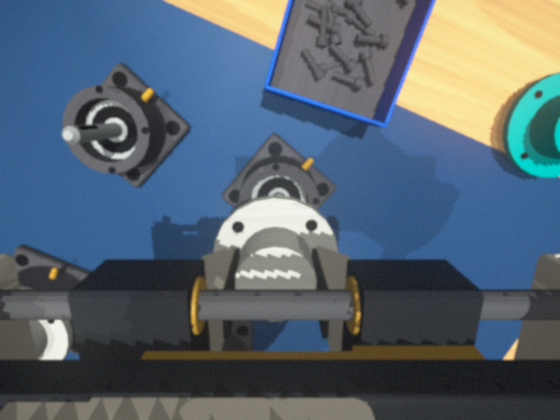

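The wrist view shows the small plain housing's foot corners at (221,197) and (335,187), so its centre is near column 278. The cover is at 276.5, and the tray is clear. I'll lower with a 2 mm shift in x.

step_arm(
  commands=[
    [0.2, 0.2, 0, -2.5, 0, 0, 0],
    [0.2, 0.2, 0, -5, 0, 0, 0],
    [0.2, 0.2, 0, -7, 0, 0, 0],
    [0.2, 0.2, 0, -8, 0, 0, 0],
    [0.2, 0.2, 0, -8.8, 0, 0, 0],
  ],
)

```text
time: 13.9
tool_pos: [0.6438, -0.0748, 0.0707]
tool_rot: [-3.14, 0.002, 0.389]
contact_force: [-0.9, 0.9, -1.1]
opening: 0.0369
grip_force: 25.0
```

step_arm(
  commands=[
    [0.2, 0, 0, -0.3, 0, 0, 0],
    [0.2, 0, 0, -0.6, 0, 0, 0],
    [0.2, 0, 0, -0.8, 0, 0, 0],
    [0.2, 0, 0, -1.0, 0, 0, 0],
    [0.2, 0, 0, -1.0, 0, 0, 0],
  ],
)

```text
time: 14.32
tool_pos: [0.6453, -0.0763, 0.0632]
tool_rot: [3.14, -0.002, 0.388]
contact_force: [-0.3, 1.2, 3.1]
opening: 0.0372
grip_force: 25.0
```

step_arm(
  commands=[
    [0.2, 0, 0, -0.1, 0, 0, 0],
    [0.2, 0, 0, -0.1, 0, 0, 0],
  ],
)

```text
time: 14.48
tool_pos: [0.6453, -0.0763, 0.0631]
tool_rot: [3.14, -0.002, 0.388]
contact_force: [-2.7, 1.3, 9.3]
opening: 0.0367
grip_force: 25.0
```

step_arm(
  commands=[
    [1, 0, 0, 0, 0, 0, 0],
    [1, 0, 0, 0, 0, 0, 0],
    [1, 0, 0, 0, 0, 0, 0],
    [1, 0, 0, 0.5, 0, 0, 0],
    [1, 0, 0, 2, 0, 0, 0],
  ],
)

```text
time: 14.9
tool_pos: [0.6432, -0.076, 0.0788]
tool_rot: [-3.139, 0.004, 0.388]
contact_force: [-0.8, -0.4, -0.2]
opening: 0.0655
grip_force: 0.0
```

step_arm(
  commands=[
    [1, 0, 0, 3, 0, 0, 0],
    [1, 0, 0, 6.5, 0, 0, 0],
    [1, 0, 0, 10.4, 0, 0, 0],
    [1, -0.2, 3.5, 10.4, 0, 0, 0],
    [1, -0.4, 7, 10.4, 0, 0, 0],
  ],
)

```text
time: 15.32
tool_pos: [0.6423, -0.0075, 0.1884]
tool_rot: [3.138, -0.006, 0.384]
contact_force: [0.8, -0.1, -0.4]
opening: 0.0914
grip_force: 0.0
```

step_arm(
  commands=[
    [1, -0.2, 3.7, 0, 0, 0, 0],
    [1, -0.4, 7.4, 0, 0, 0, 0],
    [1, -0.6, 11, 0, 0, 0, 0],
    [1, -0.8, 14.7, 0, 0, 0, 0],
    [1, -1, 18.4, 0, 0, 0, 0],
  ],
)

```text
time: 15.73
tool_pos: [0.6303, 0.1794, 0.1852]
tool_rot: [3.141, -0.0, 0.388]
contact_force: [0.4, 0.8, -0.2]
opening: 0.0914
grip_force: 0.0
```

step_arm(
  commands=[
    [1, -0.2, 3.7, 0, 0, 0, 0],
    [1, -0.3, 7.4, 0, 0, 0, 0],
    [1, -0.3, 9, 0, 0, 0, 0],
    [1, -0.3, 9, 0, 0, 0, 0],
    [1, -0.3, 9, 0, 0, 0, 0],
  ],
)

```text
time: 16.15
tool_pos: [0.6274, 0.268, 0.1846]
tool_rot: [3.141, 0.0, 0.389]
contact_force: [-0.4, 0.1, 0.2]
opening: 0.092
grip_force: 0.0
```

Run:
```python
from h import *
s=observe(); print(s["time"],s["tool_pos"],s["tool_rot"],s["opening"]); m=camera_model("wrist"); im=read_camera("wrist")[:,:,::-1]; cv2.imwrite("pics/w7.png",im)
for p in ((.629,.2682,.02),(.629,.2682,.048)): print(px(m,p))
```

```text
16.15 [0.62744545 0.26803497 0.18456328] [3.14084399e+00 4.29112099e-04 3.89484486e-01] 0.09200447197696437
[274.22509997 189.4942697 ]
[274.19380146 196.37482663]
```

View pics/w7.png

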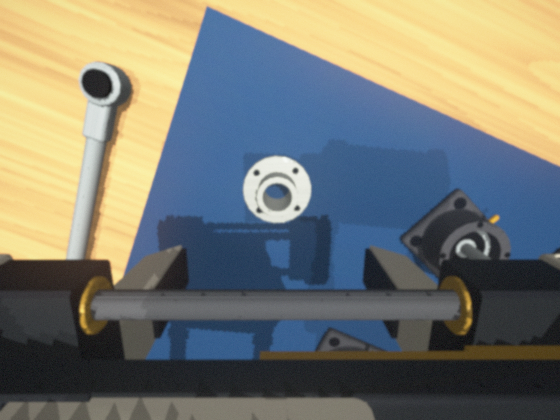

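The wrist view shows the small open cover at (277,189), as predicted. I'll grasp.

step_arm(
  commands=[
    [1, 0, 0, -4, 0, 0, 0],
    [1, 0, 0, -8, 0, 0, 0],
    [1, 0, 0, -12, 0, 0, 0],
    [1, 0, 0, -14.5, 0, 0, 0],
    [0.8, 0, 0, -16, 0, 0, 0],
  ],
)

```text
time: 16.62
tool_pos: [0.626, 0.2645, 0.0207]
tool_rot: [-3.142, 0.006, 0.385]
contact_force: [-0.2, -0.3, 0.2]
opening: 0.0885
grip_force: 0.0
```

step_arm(
  commands=[
    [0.7, 0, 0, 0, 0, 0, 0],
    [0.2, 0, 0, 0, 0, 0, 0],
    [0.2, 0, 0, 0, 0, 0, 0],
    [0.2, 0, 0, 0, 0, 0, 0],
    [0.2, 0, 0, 0, 0, 0, 0],
  ],
)

```text
time: 17.03
tool_pos: [0.6287, 0.2677, 0.0267]
tool_rot: [3.141, -0.003, 0.387]
contact_force: [0.1, 0.2, 0.6]
opening: 0.0566
grip_force: 0.0
```

step_arm(
  commands=[
    [0.2, 0, 0, 0, 0, 0, 0],
    [0.2, 0, 0, 0, 0, 0, 0],
    [0.2, 0, 0, 0, 0, 0, 0],
    [0.2, 0, 0, 0, 0, 0, 0],
  ],
)

```text
time: 17.37
tool_pos: [0.6277, 0.2679, 0.0252]
tool_rot: [3.141, -0.001, 0.388]
contact_force: [0.8, -0.1, 2.1]
opening: 0.0362
grip_force: 25.0
```

step_arm(
  commands=[
    [0.2, 0, 0, 3, 0, 0, 0],
    [0.2, 0, 0, 6.5, 0, 0, 0],
    [0.2, 0, 0, 10, 0, 0, 0],
    [0.2, 0, 0, 13.5, 0, 0, 0],
    [0.2, 0, 0, 13.5, 0, 0, 0],
  ],
)

```text
time: 17.78
tool_pos: [0.6309, 0.2689, 0.1683]
tool_rot: [3.14, -0.013, 0.388]
contact_force: [1.3, 0.1, 0.1]
opening: 0.0364
grip_force: 25.0
```

step_arm(
  commands=[
    [0.2, 0.4, -4, 0, 0, 0, 0],
    [0.2, 0.8, -8, 0, 0, 0, 0],
    [0.2, 1.2, -12, 0, 0, 0, 0],
    [0.2, 1.6, -16, 0, 0, 0, 0],
    [0.2, 2.0, -19.8, 0, 0, 0, 0],
  ],
)

```text
time: 18.2
tool_pos: [0.6472, 0.0679, 0.1592]
tool_rot: [-3.142, 0.001, 0.388]
contact_force: [1.0, 0.1, -2.2]
opening: 0.0364
grip_force: 25.0
```

step_arm(
  commands=[
    [0.2, 0, 0, 0, 0, 0, 0],
    [0.2, 0, 0, 0, 0, 0, 0],
    [0.2, 0, 0, 0, 0, 0, 0],
  ],
)

```text
time: 18.45
tool_pos: [0.6474, 0.07, 0.1593]
tool_rot: [-3.141, 0.001, 0.387]
contact_force: [0.2, 0.4, -1.1]
opening: 0.0365
grip_force: 25.0
```

Run:
```python
from h import *
s=observe(); print(s["time"],s["tool_pos"],s["tool_rot"],s["opening"]); m=camera_model("wrist"); im=read_camera("wrist")[:,:,::-1]; cv2.imwrite("pics/w8.png",im)
for p in ((.6485,.0701,.012),(.6485,.0701,.05),(.6485,.0701,.1)): print(px(m,p))
```

```text
18.45 [0.64735782 0.07002164 0.15930932] [-3.14080968e+00  5.19012912e-04  3.87205209e-01] 0.03653699005682142
[274.31366873 194.00918591]
[274.21146165 204.81685032]
[274.02761972 224.25681237]
```

View pics/w8.png

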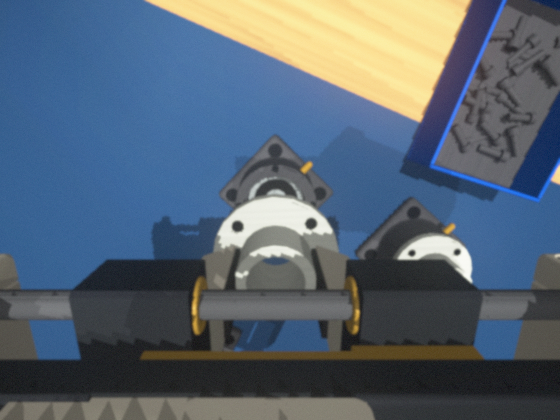

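The wrist view shows the foot corners at columns 219 and 332 (centre 275.5) and the cover at 276, so they are aligned. The third cover is seated at (435,260). I'll lower this one.

step_arm(
  commands=[
    [0.2, 0, 0, -2.5, 0, 0, 0],
    [0.2, 0, 0, -5, 0, 0, 0],
    [0.2, 0, 0, -7, 0, 0, 0],
    [0.2, 0, 0, -8, 0, 0, 0],
    [0.2, 0, 0, -8.8, 0, 0, 0],
  ],
)

```text
time: 18.92
tool_pos: [0.6469, 0.0714, 0.0703]
tool_rot: [-3.141, 0.002, 0.39]
contact_force: [-0.3, 0.8, -1.7]
opening: 0.0363
grip_force: 25.0
```

step_arm(
  commands=[
    [0.2, 0, 0, -0.3, 0, 0, 0],
    [0.2, 0, 0, -0.6, 0, 0, 0],
    [0.2, 0, 0, -0.8, 0, 0, 0],
    [0.2, 0, 0, -1.0, 0, 0, 0],
    [0.2, 0, 0, -1.1, 0, 0, 0],
  ],
)

```text
time: 19.33
tool_pos: [0.6484, 0.0698, 0.0633]
tool_rot: [3.141, -0.002, 0.388]
contact_force: [-5.9, 0.0, 14.4]
opening: 0.0365
grip_force: 25.0
```

step_arm(
  commands=[
    [0.2, 0, 0, 0, 0, 0, 0],
    [0.2, 0, 0, 0, 0, 0, 0],
  ],
)

```text
time: 19.5
tool_pos: [0.6483, 0.0698, 0.0633]
tool_rot: [3.141, -0.003, 0.388]
contact_force: [-4.1, 0.3, 7.3]
opening: 0.036
grip_force: 25.0
```

step_arm(
  commands=[
    [1, 0, 0, 0, 0, 0, 0],
    [1, 0, 0, 0, 0, 0, 0],
    [1, 0, 0, 0, 0, 0, 0],
    [1, 0, 0, 0.5, 0, 0, 0],
    [1, 0, 0, 2, 0, 0, 0],
  ],
)

```text
time: 19.92
tool_pos: [0.6462, 0.0697, 0.0789]
tool_rot: [-3.14, 0.004, 0.388]
contact_force: [-0.5, -0.2, -0.3]
opening: 0.0652
grip_force: 0.0
```

step_arm(
  commands=[
    [1, 0, 0, 4, 0, 0, 0],
    [1, 0, 0, 8, 0, 0, 0],
    [1, 0, 0, 12, 0, 0, 0],
    [1, -1.5, -3.5, 14, 0, 0, 0],
    [1, -3, -7, 14, 0, 0, 0],
  ],
)

```text
time: 20.33
tool_pos: [0.6201, 0.0005, 0.227]
tool_rot: [3.136, -0.01, 0.392]
contact_force: [0.8, -1.7, -0.3]
opening: 0.0917
grip_force: 0.0
```

step_arm(
  commands=[
    [1, -1.5, -3.5, 0, 0, 0, 0],
    [1, -3, -7, 0, 0, 0, 0],
    [1, -4.5, -10.5, 0, 0, 0, 0],
    [1, -6, -14, 0, 0, 0, 0],
    [1, -7.5, -17.5, 0, 0, 0, 0],
  ],
)

```text
time: 20.75
tool_pos: [0.5417, -0.1768, 0.2213]
tool_rot: [3.141, -0.0, 0.388]
contact_force: [1.4, -0.3, -0.8]
opening: 0.0919
grip_force: 0.0
```

step_arm(
  commands=[
    [1, -2.5, -3, 0, 0, 0, 0],
    [1, -5, -6, 0, 0, 0, 0],
    [1, -7.5, -9, 0, 0, 0, 0],
    [1, -10, -12, 0, 0, 0, 0],
    [1, -10, -12, 0, 0, 0, 0],
  ],
)

```text
time: 21.17
tool_pos: [0.4388, -0.3002, 0.2212]
tool_rot: [3.14, 0.002, 0.382]
contact_force: [1.3, -1.4, 0.9]
opening: 0.0919
grip_force: 0.0
```

Run:
```python
from h import *
m=camera_model("top"); im=read_camera("top")[:,:,::-1].copy(); cv2.imwrite("pics/top1.png",im)
sc=read_camera("scene")[:,:,::-1]
hsv=cv2.cvtColor(im,cv2.COLOR_BGR2HSV)
bright=((hsv[...,2]>120)&(hsv[...,1]<70)).astype(np.uint8)*255
for n,h,d in (("SO",(.6485,.0701),20),("SC",(.6442,-.0763),20),("BO",(.4398,-.0762),26),("BC",(.4418,.0978),26)):
    p=px(m,(*h,.058)); c=blob(bright,*p,d); e=cv2.fitEllipse(c); print(n,e[1],1000*(ray(m,*e[0],.058)[:2]-h))
a=cv2.resize(im[120:290,200:340],None,fx=2.6,fy=2.6); b=cv2.resize(sc[130:290,200:390],None,fx=2.2,fy=2.762)
h=min(len(a),len(b)); cv2.imwrite("pics/fin.png",np.hstack([a[:h],b[:h]]))
```

```text
SO (24.547195434570312, 24.712987899780273) [0.6 1.2]
SC (24.4942569732666, 24.732004165649414) [1.1 0.9]
BO (33.39512634277344, 33.52032470703125) [0.9 0.2]
BC (33.28507995605469, 33.44647216796875) [-0.1  0.6]
```

View pics/fin.png

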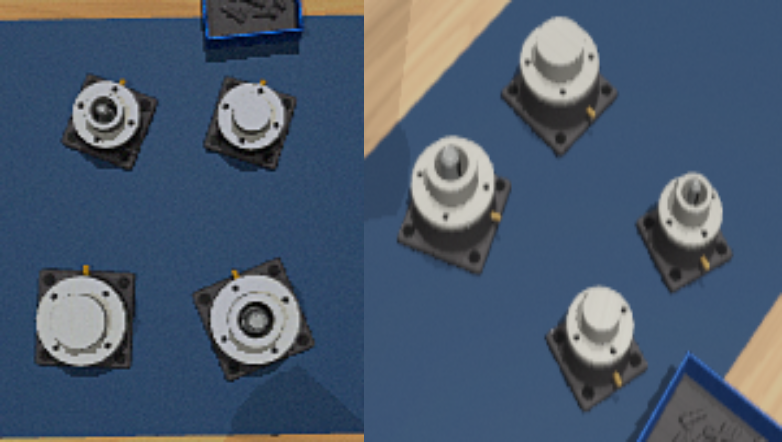

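All four covers are seated flat and within about 1.5 mm of their housing axes, and the open covers sit over the shafts. I'll hand in.

```bash
python3 -c "
from cell import *
print(hand_in())"
```

```text
the job is handed in; nothing more can be done
None
```

All four covers are seated in their matching housings, within about 1.5 mm of the housing axes in the last top-camera check, and the job was handed in after about 21 s of robot time; the hand-in returned no verdict.

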